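# Slide the carnelian out of the touching stones and set it in its gift box

### The job

In the black display tray, five polished stones lie touching. With a light fingertip on top of the orange-red one, slide it over the tray floor out of the open side of the cluster until it is a good finger's breadth clear of the others, without lifting it, pressing hard or shifting the other stones. Then pick it up and set it down gently, flat and fully home, in the round recess of the gift box, and leave everything else on the counter where it is.

Things in the scene. Friction and masses are not known exactly. Their poses are not given: they have to be found in the camera images.
- stone_carnelian: the chosen stone: orange-red disc, 50 mm diameter, flat top and bottom, hand-ground, 15 to 21 mm thick: feel for its top. About 100 g. Origin: centre of its underside; its yaw means nothing. Two stones touch it at its sides, two behind; only the side away from the mean position of the other four is open. Brittle: over 12 N down on it in the cluster, or 20 N in the box, cracks it
- stone_pearl: polished stone disc, cream mother-of-pearl, 50 mm diameter, also 15 to 21 mm thick, about 98 g, loose in the tray; one of the four that touch the orange-red stone. Origin: centre of its underside. Must stay where it lies (within 4 mm)
- stone_green: polished stone disc, green, 50 mm diameter, also 15 to 21 mm thick, about 98 g, loose in the tray; one of the four that touch the orange-red stone. Origin: centre of its underside. Must stay where it lies (within 4 mm)
- stone_grey: polished stone disc, dark grey, 50 mm diameter, also 15 to 21 mm thick, about 98 g, loose in the tray; one of the four that touch the orange-red stone. Origin: centre of its underside. Must stay where it lies (within 4 mm)
- stone_blue: polished stone disc, light blue, 50 mm diameter, also 15 to 21 mm thick, about 98 g, loose in the tray; one of the four that touch the orange-red stone. Origin: centre of its underside. Must stay where it lies (within 4 mm)
- tray: black display tray, fixed, 260 mm (its x) by 300 mm (its y), walls 6 mm thick, 22 mm high. Origin: centre of its underside. Satin floor 6 mm above the counter, foam-backed, gives about 0.3 mm under 12 N. The wall is 95 mm or more from the orange-red stone's middle. Stones slip on the satin more easily than under rubber fingertips: shut fingertips on top at about 5 N carry one along
- gift_box: base of a gift box, fixed, 112 mm square, cream sides, dark blue insert whose flat top is 34 mm above the counter. Origin: centre of its underside, z up
- recess (a point): centre of the floor of the round recess in the middle of the gift box's insert, 27 mm above the counter; the recess is 53 mm in diameter, 7 mm deep, with a lighter grey-blue foam-backed floor and a 1 mm chamfer at its mouth. A seated stone stands 8 to 14 mm proud of the insert
- box_lid: lift-off lid of the gift box, 116 mm square, 28 mm high, cream with a dark blue cross band, lying loose on the counter on the robot's side of the box; bystander. Origin: centre of its underside
- loupe: folded black and silver pocket loupe, 34 by 24 by 18 mm, loose beyond the gift box; bystander. Origin: centre of its underside
- ring_box: closed dark red ring box, 55 mm square, 43 mm high, loose at the side of the counter; bystander. Origin: centre of its underside
Mind the look-alikes: they are no part of the job. Of the things that look like the stone_carnelian, the smaller one is meant. There is more than one size of the gift_box; the job needs the smaller.

How it is judged:
On the way:
1. the orange-red stone has been slid clear: at least 15 mm of gap to every other stone, still lying flat on the tray floor (horizontal distance between stone_carnelian and stone_pearl above 0.065 m and horizontal distance between stone_carnelian and stone_green above 0.065 m and horizontal distance between stone_carnelian and stone_grey above 0.065 m and horizontal distance between stone_carnelian and stone_blue above 0.065 m and z of stone_carnelian in the frame of tray below 0.008 m and angle between stone_carnelian's own z axis and vertical below 0.06 rad), for 0.2 s.
At the end, for the whole second after the job is handed in: the orange-red stone lies at rest in the gift box's recess, centred within 3 mm, its underside within 2 mm of the recess floor and level within 0.05 rad; the other four stones are within 4 mm, and the lid, loupe and ring box within 15 mm, of where they started (horizontal distance between stone_carnelian and recess below 0.003 m and z of stone_carnelian in the frame of recess below 0.002 m and angle between stone_carnelian's own z axis and vertical below 0.05 rad and linear speed of stone_carnelian below 0.02 m/s and distance of each of stone_pearl, stone_green, stone_grey, stone_blue from where it was at the start of the episode below 0.004 m and distance of each of box_lid, ring_box, loupe from where it was at the start of the episode below 0.015 m); the robot touches nothing.
It fails at once if one of the other four stones moved more than 4 mm (distance of any of stone_pearl, stone_green, stone_grey, stone_blue from where it was at the start of the episode above 0.004 m).
It fails at once if the orange-red stone pressed on to the tray with more than 12 N while it is not yet clear of the others, or on to the gift box with more than 20 N ((contact force between stone_carnelian and tray above 12 N and (horizontal distance between stone_carnelian and stone_pearl below 0.065 m or horizontal distance between stone_carnelian and stone_green below 0.065 m or horizontal distance between stone_carnelian and stone_grey below 0.065 m or horizontal distance between stone_carnelian and stone_blue below 0.065 m)) or contact force between stone_carnelian and gift_box above 20 N).
It fails at once if the orange-red stone lifted more than 4 mm off the tray floor while still within 6 mm of another stone (or carried that close over one) (z of stone_carnelian in the frame of tray above 0.01 m and (distance between stone_carnelian and stone_pearl below 0.056 m or distance between stone_carnelian and stone_green below 0.056 m or distance between stone_carnelian and stone_grey below 0.056 m or distance between stone_carnelian and stone_blue below 0.056 m)).
It fails at once if the orange-red stone dropped or flicked: faster than 0.35 m/s with no finger on it (contact force between the fingers and stone_carnelian below 0.05 N and linear speed of stone_carnelian above 0.35 m/s).
It fails at once if the lid, loupe or ring box moved more than 15 mm (distance of any of box_lid, ring_box, loupe from where it was at the start of the episode above 0.015 m).
It also fails if it takes over 56 s, if anything falls off the work surface, if the arm or the gripper's body presses on something with over 40 N, if the wrist force passes 120 N, or if a joint passes its speed limit or range.

### The arm

A 6-joint arm with a two-finger parallel gripper is mounted at the origin on the work surface. World frame = base frame: x ahead of the robot, y to its left, z up, the work surface at z = 0. Lengths are in m, angles in rad, forces in N, time in s.
With the tool pointing down it reaches from about 0.35 to 0.975 m from the base axis. Payload 7.1 kg.
Tool frame: the origin (TCP) lies midway between the tips of the shut fingers; the grasp point (between the pads) lies 19 mm behind it; z points along the fingers, y is the line along which they close (so a half turn about z gives the same grasp; the last joint's range is limited). The gripper opens to 88 mm and grips with 3 to 60 N. Pads are 20 mm wide; open, the fingers measure 115 mm over their backs; the gripper's body (75 mm by 178 mm) begins 61 mm behind the grasp point.
Start: joints at [1.092, 0.423, 1.63, -0, 1.089, -0.019], TCP at [0.277, 0.56, 0.223] pointing down, gripper open.
Joint ranges: [-3, 3], [-0.9, 2.11], [0.09, 2.58], [-1.31, 4.45], [0.11, 2.69], [-2.54, 2.54]. Speed limits (rad/s): [2.39, 2.39, 3.01, 3.14, 3.14, 3.14].

### API

Orientations are given as a unit quaternion [w, x, y, z].
In Python, from station import move_pose, movel, movej, command_gripper, wait, inverse_kinematics, read_camera, camera_info, MotionError, job_done, get_time, get_joint_pos, get_qvel, get_effort, get_tcp_pos, get_ee_rot, get_ft_force, get_ft_torque, get_grip_width, get_finger_force gives the robot as it stands. Calls block until the motion is done:
- move_pose(position, orientation): joint-space move of the TCP to a pose.
- movel(position, frame=None, v=0.15, until_force=None): straight line of the TCP; frame=None keeps the orientation; v is the mean speed in m/s. With until_force (N) it stops when the force on the tool has changed by that much, and returns True; else False.
- movej(angles): joint-space move.
- command_gripper(opening): opening from 0.0 (shut) to 1.0 (fully open); the grip force is fixed at half the most; returns when the fingers have stopped.
- wait(seconds).
- inverse_kinematics(position, orientation): joint angles nearest the present ones, or None.
- read_camera(name): name is "scene" or "top"; returns the picture (384x512x3 uint8, red, green, blue); there is no depth.
- camera_info(name): a dict with "intrinsics" (3x3 intrinsics, pixels), "dist" ([k1, k2, p1, p2, k3] as OpenCV has them; the pictures are not rectified), "T" (4x4, takes a point from camera to world coordinates). Camera axes: x right, y up, looking along -z (the intrinsics and any distortion apply to the point x, -y, -z); pixel columns grow to the right and rows downward; lengths in m; the calibration is good to about 2 mm. A picture is of the moment at which its call begins. camera_info takes no time and is no camera call.
A pose or a line that the arm cannot do raises MotionError and nothing moves.
- job_done(): hands the job in; it is judged then, once.
Readings, each from a call of its own:
- get_time(): time.
- get_joint_pos(): joint angles.
- get_qvel(): joint speeds.
- get_effort(): joint torques, N m.
- get_tcp_pos(): TCP position.
- get_ee_rot(): TCP orientation.
- get_ft_force(): force on the tool from outside, world axes, zero at the start.
- get_ft_torque(): the same for the moment, N m.
- get_grip_width(): opening from 0.0 (shut) to 1.0 (fully open).
- get_finger_force(): force on a finger pad.
Only numpy, scipy, OpenCV 4.12 (cv2) and the standard library are available. Lean on these libraries where they do the work, as an engineer would, in place of code of your own. Each camera call takes 0.05 s, during which the arm holds its last target. There are 200 camera calls.

## Working session

There is one attempt and no reset: what is moved stays moved. The work goes in short steps, each a Python script; the robot and the scene stay as the last script left them, time stands still between calls to the robot, and variables do not carry over. Pictures are saved under pics/ and viewed, at most 10 in all, crops included, and the job is handed in when it is done.

```bash
mkdir -p pics; python3 - <<'E'
from station import *
import cv2,numpy as np
for n in("top","scene"):
    im=read_camera(n); cv2.imwrite(f"pics/{n}0.png",cv2.resize(im[:,:,::-1],(800,600),interpolation=cv2.INTER_CUBIC)); np.save(n+"0.npy",im)
    i=camera_info(n); print(n,np.round(i["intrinsics"],1).tolist(),i["dist"],np.round(i["T"],3).tolist())
print(get_time(),get_ee_rot(),get_ft_force())
E
```

```text
top [[441.9, 0.0, 255.7], [0.0, 441.9, 189.6], [0.0, 0.0, 1.0]] [-0.05154858  0.          0.          0.          0.        ] [[-0.027, 0.986, -0.166, 0.261], [-0.999, -0.03, -0.016, 0.093], [-0.021, 0.166, 0.986, 1.145], [0.0, 0.0, 0.0, 1.0]]
scene [[379.2, 0.0, 259.5], [0.0, 379.2, 191.6], [0.0, 0.0, 1.0]] [-0.11532016  0.          0.          0.          0.        ] [[-0.667, -0.594, 0.45, 0.866], [0.745, -0.519, 0.419, 0.464], [-0.016, 0.614, 0.789, 0.767], [0.0, 0.0, 0.0, 1.0]]
0.1 [-1.75436525e-04  2.27867618e-01  9.73691873e-01 -6.73761599e-04] [ 0.28439473  0.60477586 -0.59336322]
```

View pics/top0.png

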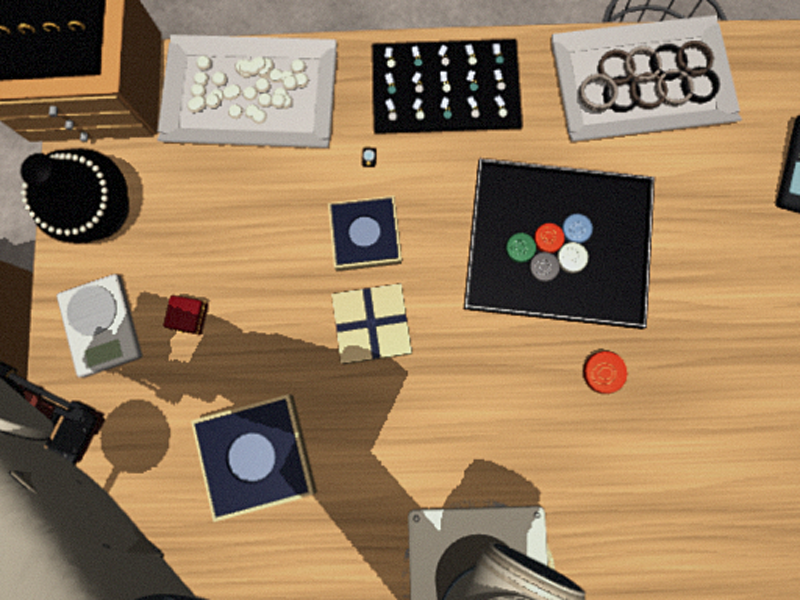

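View pics/scene0.png

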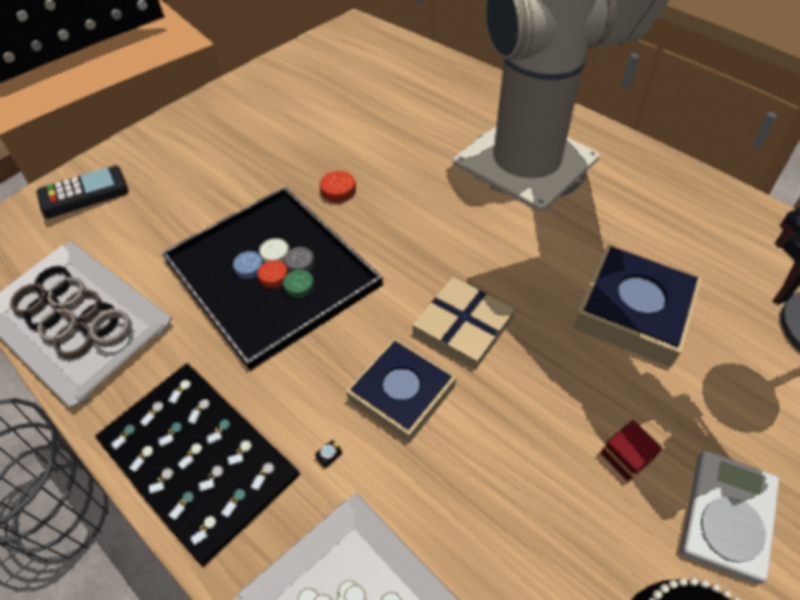

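Candidates for the orange-red stone in the 800x600 top view are the one in the tray cluster (549,237) and a bigger loose disc on the counter (606,372). I choose the smaller one, in the tray. For the box, (365,232) is the smaller and (252,457) the larger, so I choose the smaller. The lid is at (372,322), the loupe at (369,157) and the ring box at (186,314).

```bash
cat > h.py <<'E'
from station import *
import cv2,numpy as np
def ray(n,px):
    i=camera_info(n);K=np.array(i["intrinsics"]);T=np.array(i["T"])
    u=cv2.undistortPoints(np.array(px,float).reshape(-1,1,2),K,np.array(i["dist"])).reshape(-1,2)
    d=np.c_[u[:,0],-u[:,1],-np.ones(len(u))]@T[:3,:3].T
    return T[:3,3],d
def plane(n,px,z):
    o,d=ray(n,px);return (o+d*((z-o[2])/d[:,2])[:,None])[:,:2]
def tri(pa,pb,na="top",nb="scene"):
    o1,d1=ray(na,[pa]);o2,d2=ray(nb,[pb]);d1=d1[0]/np.linalg.norm(d1);d2=d2[0]/np.linalg.norm(d2)
    s,*_=np.linalg.lstsq(np.c_[d1,-d2],o2-o1,rcond=None);a=o1+s[0]*d1;b=o2+s[1]*d2
    return (a+b)/2,np.linalg.norm(a-b)
R={"orange":[(0,150,90),(9,255,255)],"green":[(60,70,30),(90,255,255)],"blue":[(100,60,110),(118,200,255)],
   "white":[(15,0,150),(45,70,255)],"grey":[(0,0,60),(179,60,150)],"floor":[(105,40,110),(125,140,255)],"insert":[(105,90,10),(130,255,105)]}
def blobs(im,c,roi,amin=60):
    """external contours of colour c in roi (x0,y0,x1,y1)"""
    m=cv2.inRange(cv2.cvtColor(im,cv2.COLOR_RGB2HSV),*map(np.array,R[c]));k=np.zeros_like(m)
    x0,y0,x1,y1=roi;k[y0:y1,x0:x1]=m[y0:y1,x0:x1]
    k=cv2.morphologyEx(k,cv2.MORPH_CLOSE,np.ones((3,3)))
    cs,_=cv2.findContours(k,cv2.RETR_EXTERNAL,cv2.CHAIN_APPROX_NONE)
    return [q.reshape(-1,2).astype(float) for q in sorted(cs,key=cv2.contourArea,reverse=True) if cv2.contourArea(q)>amin]
def circ(p):
    A=np.c_[2*p,np.ones(len(p))];s=np.linalg.lstsq(A,(p**2).sum(1),rcond=None)[0]
    return s[:2],np.sqrt(s[2]+s[:2]@s[:2])
E
python3 - <<'E'
from h import *
t=np.load("top0.npy");s=np.load("scene0.npy")
rt=(305,105,415,205);rs=(110,125,240,225)
for c in("orange","green","blue","white","grey"):
    for n,im,r in(("top",t,rt),("scene",s,rs)):
        for b in blobs(im,c,r)[:2]:
            h=cv2.convexHull(b.astype(np.float32)).reshape(-1,2)
            w=plane(n,h,.024);cc,rr=circ(w);e=cv2.minAreaRect(w.astype(np.float32))
            print(c,n,np.round(h.mean(0)),"circ",np.round(cc,4),round(rr,4),"rect",np.round(e[0],4),np.round(e[1],4))
for n,im,r in(("top",t,(200,120,265,180)),("scene",s,(215,215,300,285))):
    for c,z in(("floor",.027),("insert",.034)):
        b=blobs(im,c,r)[0];w=plane(n,cv2.convexHull(b.astype(np.float32)).reshape(-1,2),z)
        cc,rr=circ(w);e=cv2.minAreaRect(w.astype(np.float32));print(c,n,np.round(cc,4),round(rr,4),np.round(e[0],4),np.round(e[1],4),e[2])
o=np.hstack([cv2.resize(t[95:215,200:420,::-1],None,fx=3,fy=3,interpolation=cv2.INTER_CUBIC)]);cv2.imwrite("pics/crop.png",o)
E
```

```text
orange top [351. 152.] circ [ 0.5435 -0.1408] 0.0248 rect [ 0.5427 -0.14  ] [0.0473 0.0483]
orange scene [175. 173.] circ [ 0.5454 -0.1386] 0.0251 rect [ 0.5456 -0.1384] [0.048  0.0483]
green top [332. 158.] circ [ 0.5274 -0.0922] 0.0254 rect [ 0.5269 -0.0921] [0.0468 0.051 ]
green scene [189. 182.] circ [ 0.5312 -0.0861] 0.0283 rect [ 0.5332 -0.0857] [0.0563 0.0494]
blue top [369. 145.] circ [ 0.5582 -0.189 ] 0.0242 rect [ 0.5586 -0.1895] [0.0445 0.0464]
blue scene [158. 167.] circ [ 0.5593 -0.1884] 0.0239 rect [ 0.5596 -0.1883] [0.0478 0.0447]
white top [366. 164.] circ [ 0.5094 -0.178 ] 0.0238 rect [ 0.5095 -0.1781] [0.0442 0.0482]
white scene [174. 159.] circ [ 0.51   -0.1769] 0.0241 rect [ 0.5094 -0.1777] [0.044  0.0471]
grey top [357. 170.] circ [ 0.4981 -0.1524] 0.0406 rect [ 0.4998 -0.1509] [0.0507 0.0912]
grey scene [182. 161.] circ [ 0.507  -0.1547] 0.0475 rect [ 0.5028 -0.1551] [0.0659 0.1012]
grey scene [132. 198.] circ [ 0.412  -0.1356] 0.2748 rect [ 0.6649 -0.1729] [0.2386 0.0079]
floor top [0.563  0.1678] 0.0255 [0.5624 0.1687] [0.0499 0.0485] 88.13623046875
insert top [0.558 0.167] 0.0611 [0.5618 0.1673] [0.0992 0.0991] 4.658707141876221
floor scene [0.5622 0.1668] 0.0251 [0.5635 0.1668] [0.046  0.0492] 41.3263053894043
insert scene [0.5621 0.1661] 0.0615 [0.5637 0.1683] [0.0969 0.0963] 4.800410747528076
```

View pics/crop.png

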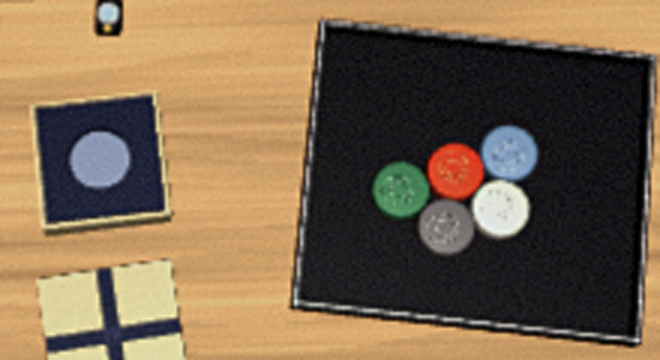

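The crop shows the orange-red stone at (455,170). Green (400,188) and blue (509,152) touch its sides, and grey (446,226) and white (500,208) lie behind it, so the open side is up (+x). The recess is at (100,159). All measured diameters fit. Next I feel for the top and slide the stone.

```bash
cat >> h.py <<'E'
d=np.array([.953,.302]);d/=np.linalg.norm(d);u=np.array([-d[1],d[0]])
def down(v):
    """tool down with closing axis along v"""
    a=(np.arctan2(v[1],v[0])+np.pi/2)/2;return [0,np.cos(a),np.sin(a),0]
def fz(n=4): return np.mean([get_ft_force()[2] for _ in range(n)])
E
python3 - <<'E'
from h import *
c=np.array([.5440,-.1400])
command_gripper(0.0)
q=down(u) ; print(inverse_kinematics([*c,.08],q),inverse_kinematics([.563,.168,.08],q))
move_pose([*c,.09],q); movel([*c,.032],v=.08); wait(.2)
f0=fz(); print("t",get_time(),"f0",f0,[round(float(get_ft_force()[2]),2) for _ in range(4)])
hit=movel([*c,.017],v=.006,until_force=1.5)
wait(.1);print(hit,get_time(),get_tcp_pos(),fz()-f0,get_ee_rot(),get_joint_pos())
np.save("f0.npy",f0)
E
```

```text
[-2.73073310e-01  5.35021305e-01  1.85490886e+00 -4.44089210e-16
  7.51662492e-01 -2.15075257e+00] [ 2.69733938e-01  5.63619800e-01  1.79634273e+00 -4.44089210e-16
  7.81630121e-01 -1.60794533e+00]
t 5.2 f0 0.6862250288302196 [0.69, 0.69, 0.69, 0.69]
True 6.5417 [ 0.54400993 -0.14001543  0.02564741] 3.0286557574701742 [-4.17537696e-05 -1.52824804e-01  9.88253296e-01  1.73657475e-05] [-2.73093391e-01  6.26848166e-01  1.86573459e+00 -4.84309839e-06
  6.49100291e-01 -2.15073791e+00]
```

```bash
python3 - <<'E'
from h import *
f0=float(np.load("f0.npy"));c=np.array([.5440,-.1400])
z=get_tcp_pos()[2]
for _ in range(6):
    f=fz()-f0
    if f>4.7: break
    z-=.00005 if f>3.5 else .0001
    movel([*c,z],v=.01);wait(.05);print(round(z,5),round(get_tcp_pos()[2],5),fz()-f0)
s=0;log=[]
while s<.054:
    s+=.004; f=fz()-f0
    z+=np.clip((f-5.2)*.00002,-.0001,.0001)
    movel([*(c+d*s),z],v=.025); log.append((round(f,1),round(float(get_ft_force()[:2]@d),1)))
    if fz()-f0>9: z+=.0001
print(log,get_time(),get_tcp_pos(),fz()-f0)
np.save("t1.npy",read_camera("top"));im=np.load("t1.npy")
cv2.imwrite("pics/t1.png",cv2.resize(im[90:210,300:420,::-1],None,fx=4,fy=4,interpolation=cv2.INTER_CUBIC))
E
```

```text
0.02555 0.02564 4.292143572418327
0.0255 0.02564 5.310558440548726
[(np.float64(5.3), -1.7), (np.float64(4.4), -0.3), (np.float64(4.9), -1.0), (np.float64(5.3), -1.3), (np.float64(5.0), -0.1), (np.float64(4.7), 0.1), (np.float64(4.6), 0.0), (np.float64(5.8), -0.2), (np.float64(4.6), -1.2), (np.float64(5.7), -2.2), (np.float64(5.3), -0.8), (np.float64(4.7), -1.7), (np.float64(5.2), -0.8), (np.float64(4.4), -0.9)] 11.4583 [ 0.59753358 -0.12312958  0.0256149 ] 5.481886929427977
```

View pics/t1.png

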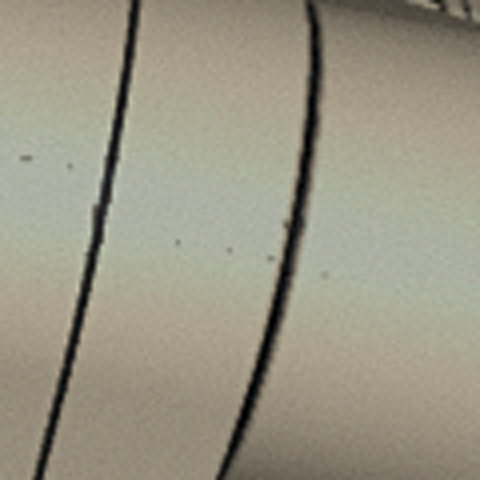

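The arm hides the tray in the top view. I'll lift off and check the stone from the scene camera, which needs no retreat.

```bash
python3 - <<'E'
from h import *
p=get_tcp_pos();movel([p[0],p[1],.07],v=.12)
im=read_camera("scene");np.save("s1.npy",im)
cv2.imwrite("pics/s1.png",cv2.resize(im[110:240,100:260,::-1],None,fx=4,fy=4,interpolation=cv2.INTER_CUBIC))
for n,z in(("orange",.0256),("green",.024),("blue",.024),("white",.024)):
    for k in("s0","s1"):
        I=np.load("scene0.npy" if k=="s0" else "s1.npy")
        for b in blobs(I,n,(110,125,240,240))[:1]:
            w=plane("scene",cv2.convexHull(b.astype(np.float32)).reshape(-1,2),z);print(n,k,*circ(w),cv2.minAreaRect(w.astype(np.float32)))
print(get_time())
E
```

```text
orange s0 [ 0.5461177  -0.13733021] 0.025054078260563075 ((0.546332061290741, -0.13712532818317413), (0.047938451170921326, 0.048232533037662506), 41.005027770996094)
orange s1 [ 0.59930736 -0.12108636] 0.024288916247363256 ((0.6000669598579407, -0.1206195205450058), (0.048189736902713776, 0.046427804976701736), 41.00878143310547)
green s0 [ 0.53123558 -0.08606745] 0.028251314830249227 ((0.5331758260726929, -0.08572302758693695), (0.05629437044262886, 0.04937652498483658), 40.92966079711914)
green s1 [ 0.53278    -0.08715221] 0.02841844362576137 ((0.5338690280914307, -0.0865400955080986), (0.05817672982811928, 0.04922453314065933), 47.43056106567383)
blue s0 [ 0.55930116 -0.18837316] 0.023856910090398063 ((0.5596067905426025, -0.188331738114357), (0.04781612753868103, 0.04467387497425079), 11.314817428588867)
white s0 [ 0.50999376 -0.1769389 ] 0.024115753067237428 ((0.5093895792961121, -0.17769266664981842), (0.044019728899002075, 0.04707350581884384), 40.76436996459961)
12.0833
```

View pics/s1.png

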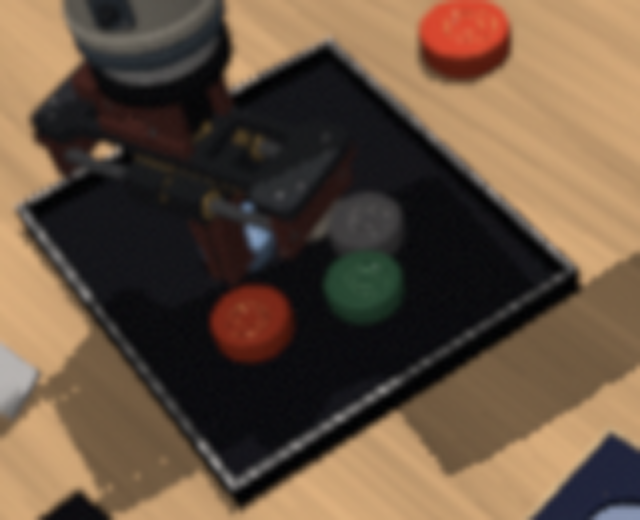

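The scene view (crop 4x) shows the orange-red stone alone at (252,322), flat, and green at (364,286) unmoved. The scene measurement puts the slide at about 55 mm. Next I centre the stone by two crosswise grips. That gives its exact position in the robot frame, and I use it to measure the camera bias.

```bash
python3 - <<'E'
from h import *
c=np.array([.5975,-.1231])
cands=[(v,inverse_kinematics([*c,.06],down(v))) for v in(d,-d)]
v=min([k for k in cands if k[1] is not None],key=lambda k:abs(k[1][5]))[0];qd=down(v)
command_gripper(.72)
movel([*c,.015],v=.08); print(fz()); command_gripper(0); print("u",get_grip_width()*88,get_finger_force()); command_gripper(.72)
movel([*c,.05],v=.12); move_pose([*c,.05],qd)
movel([*c,.015],v=.08); command_gripper(0); print("d",get_grip_width()*88,get_finger_force(),get_tcp_pos()); command_gripper(.72)
movel([*c,.08],v=.15); print(get_time())
j=np.array(get_joint_pos());np.save("jd.npy",j);np.save("qd.npy",qd);j[0]+=0.75;movej(j)
for n,r in(("top",(305,105,415,205)),("scene",(110,125,240,240))):
    im=read_camera(n);np.save(n+"2.npy",im)
    w=plane(n,cv2.convexHull(blobs(im,"orange",r)[0].astype(np.float32)).reshape(-1,2),.0256)
    print(n,circ(w),cv2.minAreaRect(w.astype(np.float32)))
    cv2.imwrite(f"pics/{n}2.png",im[:,:,::-1])
a,b=[cv2.resize(np.load(n+"2.npy")[y:y+130,x:x+160,::-1],None,fx=2.5,fy=2.5) for n,x,y in(("top",290,90),("scene",100,110))]
cv2.imwrite("pics/both2.png",np.hstack([a,b]));print(get_time())
E
```

```text
0.47549427039183934
u 49.40471690551972 30.000354051589966
d 48.868919336784444 30.000217258930206 [ 0.59785929 -0.12317411  0.01541699]
18.675
top (array([ 0.59663399, -0.12271191]), np.float64(0.024618825466173395)) ((0.5967791676521301, -0.12344807386398315), (0.04465803503990173, 0.049313321709632874), 86.6183090209961)
scene (array([ 0.59837163, -0.12080335]), np.float64(0.02644770912418135)) ((0.5981889367103577, -0.12102757394313812), (0.0515267550945282, 0.05069340765476227), 41.23981475830078)
20.4167
```

View pics/both2.png

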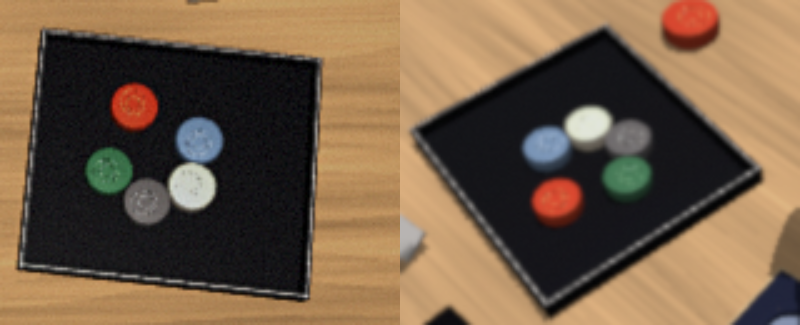

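Top and scene views show the stone centred in the open, with the other four in place. In the robot frame the stone is at (0.5977,-0.1231), so the top camera bias is about (+1,0) mm. I'll refine the recess with subpixel masks on the first pictures, correcting for bias.

```bash
python3 - <<'E'
from h import *
K=6
def sub(im,roi,c):
    x0,y0,x1,y1=roi;g=cv2.resize(im[y0:y1,x0:x1],None,fx=K,fy=K,interpolation=cv2.INTER_CUBIC)
    return [(b+.5)/K-.5+[x0,y0] for b in blobs(g,c,(0,0,g.shape[1],g.shape[0]),500)]
R["orange"]=[(0,150,175),(12,255,255)]
def rep(tag,n,p,z):
    w=plane(n,p,z).astype(np.float32);m=cv2.moments(w.reshape(-1,1,2));r=cv2.minAreaRect(w)
    print(tag,n,"moment",round(m["m10"]/m["m00"],4),round(m["m01"]/m["m00"],4),"rect",np.round(r[0],4),np.round(r[1],4),"eqdia",round(2*np.sqrt(abs(m["m00"])/np.pi),4))
I={n:np.load(n+"0.npy") for n in("top","scene")};J={n:np.load(n+"2.npy") for n in("top","scene")}
B={"top":(200,120,265,180),"scene":(215,215,300,285)};S={"top":(325,110,365,150),"scene":(140,165,190,210)}
for n in("top","scene"):
    for th in(150,175,200):
        R["orange"][0]=(0,150,th);rep("stone%d"%th,n,sub(J[n],S[n],"orange")[0],.0256)
    rep("floor",n,sub(I[n],B[n],"floor")[0],.027)
    rep("insert",n,sub(I[n],B[n],"insert")[0],.034)
E
```

```text
stone150 top moment 0.5969 -0.1231 rect [ 0.5968 -0.1232] [0.0464 0.0469] eqdia 0.0466
stone175 top moment 0.5969 -0.1231 rect [ 0.5968 -0.1232] [0.0443 0.0458] eqdia 0.045Traceback (most recent call last):
  File "<stdin>", line 14, in <module>
IndexError: list index out of range
```

```bash
python3 - <<'E'
from h import *
K=6
def sub(im,roi,c):
    x0,y0,x1,y1=roi;g=cv2.resize(im[y0:y1,x0:x1],None,fx=K,fy=K,interpolation=cv2.INTER_CUBIC)
    return [(b+.5)/K-.5+[x0,y0] for b in blobs(g,c,(0,0,g.shape[1],g.shape[0]),500)]
R["orange"]=[(0,150,150),(12,255,255)]
def rep(tag,n,p,z):
    w=plane(n,p,z).astype(np.float32);m=cv2.moments(w.reshape(-1,1,2));r=cv2.minAreaRect(w)
    print(tag,n,"moment",round(m["m10"]/m["m00"],4),round(m["m01"]/m["m00"],4),"rect",np.round(r[0],4),np.round(r[1],4),"eqdia",round(2*np.sqrt(abs(m["m00"])/np.pi),4))
I={n:np.load(n+"0.npy") for n in("top","scene")};J={n:np.load(n+"2.npy") for n in("top","scene")}
B={"top":(200,120,265,180),"scene":(215,215,300,285)};S={"top":(325,110,365,150),"scene":(140,165,190,210)}
for n in("top","scene"):
    for th in(130,150,170,185):
        R["orange"][0]=(0,150,th);q=sub(J[n],S[n],"orange")
        if q: rep("stone%d"%th,n,q[0],.0256)
    rep("floor",n,sub(I[n],B[n],"floor")[0],.027)
    rep("insert",n,sub(I[n],B[n],"insert")[0],.034)
E
```

```text
stone130 top moment 0.5968 -0.123 rect [ 0.597  -0.1232] [0.0472 0.0483] eqdia 0.0476
stone150 top moment 0.5969 -0.1231 rect [ 0.5968 -0.1232] [0.0464 0.0469] eqdia 0.0466
stone170 top moment 0.5969 -0.1231 rect [ 0.5968 -0.1232] [0.0455 0.0451] eqdia 0.0454
stone185 top moment 0.597 -0.123 rect [ 0.5966 -0.1232] [0.0449 0.0436] eqdia 0.0442
floor top moment 0.5629 0.1677 rect [0.5629 0.1678] [0.052  0.0499] eqdia 0.0512
insert top moment 0.5616 0.1672 rect [0.5618 0.1673] [0.1007 0.0993] eqdia 0.111
stone130 scene moment 0.5981 -0.1216 rect [ 0.5983 -0.1215] [0.0494 0.0491] eqdia 0.0493
stone150 scene moment 0.5981 -0.1218 rect [ 0.5982 -0.1219] [0.0479 0.0471] eqdia 0.0476
stone170 scene moment 0.5981 -0.1218 rect [ 0.5983 -0.1218] [0.0456 0.0461] eqdia 0.0458
stone185 scene moment 0.5981 -0.1219 rect [ 0.5983 -0.1217] [0.0435 0.0446] eqdia 0.0442
floor scene moment 0.5622 0.1668 rect [0.5625 0.1666] [0.0482 0.0514] eqdia 0.0504
insert scene moment 0.5637 0.1683 rect [0.5637 0.1682] [0.0978 0.0974] eqdia 0.1088
```

Both cameras now agree on the recess within about 0.5 mm, at (0.5629, 0.1671). Next: grip, carry, and insert under force watch.

```bash
python3 - <<'E'
from h import *
c=np.array([.5975,-.1231]);r=np.array([.5629,.1671]);qd=np.load("qd.npy")
movej(np.load("jd.npy"));movel([*c,.015],v=.1);command_gripper(0);print("grip",get_grip_width()*88,get_finger_force(),get_tcp_pos(),get_time())
movel([*c,.11],v=.1);move_pose([*r,.11],qd);movel([*r,.05],v=.08);wait(.3)
print(get_tcp_pos(),get_grip_width()*88,get_ee_rot(),qd);f=get_ft_force().copy()
hit=movel([*r,.036],v=.008,until_force=3);wait(.1)
print(hit,get_tcp_pos(),get_ft_force()-f,get_ft_torque(),get_time());np.save("fb.npy",f)
E
```

```text
grip 48.96639729863249 30.001307129859924 [ 0.59801079 -0.12322075  0.01563097] 23.2417
[0.56315933 0.16719835 0.05046522] 49.17281188791344 [2.44565051e-04 5.90713233e-01 8.06881477e-01 3.14374204e-04] [0.         0.59072469 0.80687319 0.        ]
True [0.56287561 0.16712313 0.0363619 ] [0.74330876 1.29609221 6.18638871] [ 0.00221576 -0.09621229  0.01319609] 28.325
```

The force rose at TCP z 0.0364, which is where the stone is home, so it went in at the first try. Now release and look.

```bash
python3 - <<'E'
from h import *
p=get_tcp_pos();command_gripper(.72);movel([p[0],p[1],.12],v=.1)
j=np.array(get_joint_pos());j[0]+=.6;movej(j);wait(.2)
I={n:read_camera(n) for n in("top","scene")}
a,b=[cv2.resize(I[n][y:y+110,x:x+w,::-1],None,fx=2.5,fy=2.5) for n,x,y,w in(("top",195,90,220),("scene",200,200,100))]
cv2.imwrite("pics/end.png",np.hstack([a,b]))
z=.0466
for n,ro in(("top",(200,120,265,180)),("scene",(215,205,300,285))):
    R["orange"]=[(0,150,130),(12,255,255)];q=blobs(I[n],"orange",ro)
    if q:
        w=plane(n,q[0],z).astype(np.float32);print(n,cv2.minAreaRect(w))
print(get_time(),get_ft_force())
E
```

```text
top ((0.5611006021499634, 0.16608864068984985), (0.04653065279126167, 0.04508010298013687), 88.12957000732422)
scene ((0.5634141564369202, 0.16868029534816742), (0.045428164303302765, 0.046195514500141144), 41.37923049926758)
31.375 [ 0.06294056 -0.11960651 -0.16600206]
```

View pics/end.png

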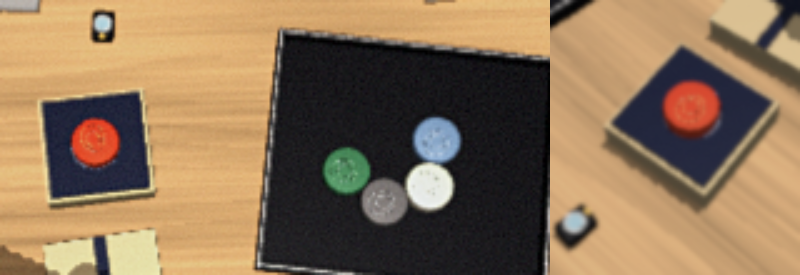

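The stone sits in the recess, at (95,142) on the left and (692,108) on the right, and the others are undisturbed. A pale crescent shows at its near edge, so I'll take one closer look before handing in.

```bash
python3 - <<'E'
from h import *
a,b=[cv2.resize(np.mean([read_camera(n) for _ in range(4)],0).astype(np.uint8)[y:y+50,x:x+50,::-1],(400,400),interpolation=cv2.INTER_CUBIC) for n,x,y in(("top",208,122),("scene",230,222))]
cv2.imwrite("pics/z.png",np.hstack([a,b]))
E
```

```text
(no output)
```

View pics/z.png

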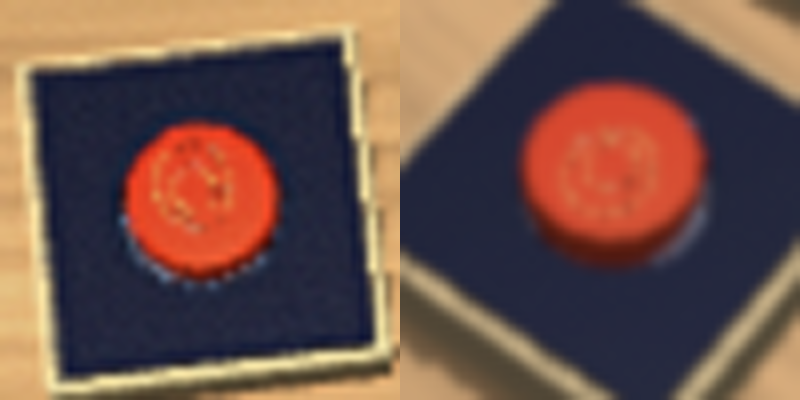

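The close-up shows the stone level, about 12 mm proud. The pale crescent is the lit chamfer and clearance of the recess. I'm handing in.

```bash
python3 -c "
from station import *
print(get_time(),job_done())"
```

```text
the job is handed in; nothing more can be done
31.775 None
```

I slid the orange-red stone clear of the cluster and set it home and level in the smaller gift box's recess. In the camera views the other four stones had not moved; I did not measure the lid, loupe or ring box. I handed the job in at 31.8 s, and `job_done()` returned no verdict.

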